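# Set up the tamping stand for the next shot

### The job

Set up for the next shot, building the stack from the bottom up: seat the dark steel filter basket in the ring of the round wooden tamping stand, then take the blue dosing funnel off the black dosing cup and fit it over the basket's rim, then stand the wooden-handled tamper through the funnel on the basket's floor. The emptied dosing cup also has to stand upright on the middle of the scale's round steel pan (before or after, as you like). Set everything down rather than dropping it, and leave the red-topped leveler and the milk pitcher where they are.

Things in the scene. Friction and masses are not known exactly. Their poses are not given: they have to be found in the camera images.
- basket: Dark steel filter basket, loose, open at the top, standing upright on the counter. 30 mm high; round body 60 mm outside diameter, rim band 64 mm diameter over the top 5 mm, inside diameter 56 mm; its floor is 3 mm thick. Origin: centre of its underside; z up.
- cup: Black dosing cup, loose, upright, 64 mm outside diameter, 60 mm high, walls 2 mm, with a yellow handle along its own +y to 60 mm from its axis (8 mm bar, 8 to 48 mm above the underside), so grip the cup across its own x. At the start the funnel sits on its rim. Origin: centre of its underside; z up.
- funnel: Blue dosing funnel, loose, 32 mm high, bore 54 mm at its narrowest. Lower 11 mm: collar 78 mm in diameter; from 18 to 32 mm: straight tube 66 mm outside, grip it there. A recess under the collar, 72 mm wide, 8 mm deep, slips over the 64 mm rim of cup or basket: seated, its origin is 22 mm above the basket's (at the start 52 mm above the cup's). Origin: centre of its lower edge; z up.
- tamper: Tamper, loose, standing upright on its steel foot: foot 46 mm diameter and 12 mm high, thin neck, then a wooden handle 29 mm in diameter from 46 to 86 mm above the underside; 92 mm high in all. With its foot on the basket's floor and the funnel fitted, the funnel's top edge is 51 mm above the tamper's underside. Origin: centre of its underside; z up.
- stand: Tamping stand, fixed to the counter: round dark wooden disc 112 mm in diameter, 10 mm thick, with a black rubber ring on it, 90 mm outside and 70 mm inside diameter, standing 8 mm above the wood (18 mm above the counter). Origin: centre of its underside; z up.
- stand_seat (a point): Centre of the wooden floor inside the stand's rubber ring, 10 mm above the counter; the basket stands here.
- scale: Coffee scale, fixed to the counter: black, 110 mm square, 14 mm thick, with a round steel pan 92 mm in diameter on top and a small green display. Origin: centre of its underside; z up.
- scale_pan (a point): Centre of the top of the scale's pan, 18 mm above the counter; the cup goes here.
- leveler: Leveler, loose, not to be used: steel foot 52 mm in diameter, red round top 60 mm in diameter, 32 mm high in all. Origin: centre of its underside; z up.
- pitcher: Aluminium milk pitcher, loose, not to be used: 80 mm in diameter at the foot, 68 mm at the rim, 85 mm high, with a handle along its own +y to 66 mm from its axis. Origin: centre of its underside; z up.
Things that resemble listed ones, but are neither listed nor needed, are in the scene too. What is shaped like the funnel but green is not meant.

How it is judged:
By the outcome, as a careful person would: the job done as asked, in the order asked, and still so for the second after the job is handed in, with the robot touching nothing.
It also fails if it takes over 136 s, if anything falls off the work surface, if the arm or the gripper's body presses on something with over 40 N, if the wrist force passes 120 N, or if a joint passes its speed limit or range.

### The arm

A 6-joint arm with a two-finger parallel gripper is mounted at the origin on the work surface. World frame = base frame: x ahead of the robot, y to its left, z up, the work surface at z = 0. Lengths are in m, angles in rad, forces in N, time in s.
With the tool pointing down it reaches from about 0.225 to 0.875 m from the base axis. Payload 3.4 kg.
Tool frame: the origin (TCP) lies on the centre line of the jaws, within the pads' length; the fingertips stand 17 mm ahead of it and the grasp point (between the pads) lies 2 mm behind it (nose_length is the distance from the TCP to the fingertips, in m); z points along the fingers, y is the line along which they close (so a half turn about z gives the same grasp; the last joint's range is limited). The gripper opens to 85 mm and grips with 20 to 120 N. Pads are 22 mm wide; open, the fingers measure 114 mm over their backs; the gripper's body (76 mm by 85 mm) begins 54 mm behind the grasp point. The pads swing forward as they close: fully open they stand 13 mm farther back than shut.
Start: joints at [1.078, 0.276, 1.505, -0, 1.361, -0.121], TCP at [0.209, 0.536, 0.248] pointing down, gripper open.
Joint ranges: [-2.89, 2.89], [-0.75, 2.08], [0.22, 2.7], [-1.18, 4.32], [0.11, 2.71], [-2.7, 2.7]. Speed limits (rad/s): [2.57, 2.57, 3.14, 3.14, 3.14, 3.14].

### API

Orientations are given as a unit quaternion [w, x, y, z].
In Python, from rig import get_state, get_image, sign_off, find_in, place_of, nose_length gives the robot as it stands.
- The arm moves only by the tool apply_moves, never from a script. Its argument "deltas" is one flat list of numbers, 5 for each row, row after row: the finger opening in mm, from 0 to 85.4, then the shift along the tool's x, y, z in mm, then the turn about the tool's z in degrees. A call has 1 to 12 rows; each row is the pose to reach, as a shift and turn from the pose commanded when the call began, along the tool's axes at that moment; what a row does not reach only later rows make up. A row lasts 1/12 s, in which the tool goes at most 41.7 mm and 7.16 degrees, less where a joint would pass 70% of its speed; a pose out of reach is approached as far as the arm can. A call with a gripper value outside its range is refused whole. The fingers move at their own pace and stop on an object; "squeeze" is the grip in N (left out, the last holds). Time passes only in rows, so rows that repeat a pose let the fingers close. It gives the time, the measured TCP pose, the force, the opening and the grip force at its end, in the units of the state.
- get_state(): the state, without advancing time (a new reading comes with each control period).
- get_image(name): name is "scene" or "top"; returns a dict with "frame" (384x512x3 uint8, red, green, blue), "K" (3x3 intrinsics, pixels), "k1" (the pictures are not rectified: a ray, as slopes to the right and down, at radius r is drawn at 1 + k1 r^2 times it, then the intrinsics apply), "position" and "orientation" of the camera in the world. Camera axes: x right, y down, z forward; pixel columns grow to the right and rows downward; lengths in m; the calibration is good to about 2 mm. A picture is of the moment at which its call begins. There is no depth.
- sign_off(): hands the job in; it is judged then, once.
Trained networks look in a picture, given as the dict that the camera call returned (one of the last four; its "shot" number tells which), for a name from the list of things; names that differ only in an ending like _2 or _b are one class to them, and where a whole thing is asked for, a point or a joint stands for the part that bears it (a point fixed in the world has none). Each returns a list of dicts, best first, with "score" (0 to 1); they miss things now and then, are a little off and sometimes report something else, mostly with a low value. They report only what shows in the picture. A call takes as long as a camera call. They do not tell look-alikes from the thing itself.
- find_in(query, picture): "point" ([column, row] in pixels, amid what is visible of it).
- place_of(query, picture): "point" ([column, row] in pixels: a listed point, or the origin of a listed thing).
The state is a dict: "clock": time; "qpos": joint angles; "qd": joint speeds; "effort": joint torques, N m; "position": TCP position; "ee_rot": TCP orientation; "contact_force": force on the tool from outside, world axes, zero at the start; "moment": the same for the moment, N m; "width": finger opening in m; "gripper_force": force on a finger pad.
Only numpy, scipy, OpenCV 4.12 (cv2) and the standard library are available. Lean on these libraries where they do the work, as an engineer would, in place of code of your own. Each camera call takes 0.05 s, during which the arm holds its last target. There are 200 camera calls.

## Working session

There is one attempt and no reset: what is moved stays moved. The work goes in short steps, Python scripts to look and compute and a tool call to move; the robot and the scene stay as the last step left them, time stands still between calls to the robot, and variables do not carry over. Pictures are saved under pics/ and viewed, at most 14 in all, crops included, and the job is handed in when it is done.

Besides the shell and the picture viewer there is one more tool, called after "Request:" as name(argument=value, ...) on one line, values as JSON. apply_moves: Moves the arm, as the interface text tells. Its arguments: {"type":"object","properties":{"deltas":{"type":"array"},"squeeze":{"type":"number"}},"required":["deltas"]}

```bash
mkdir -p pics
cat > h.py <<'E'
import numpy as np,cv2
from scipy.spatial.transform import Rotation as R
from rig import *
def rot(q): return R.from_quat([q[1],q[2],q[3],q[0]]).as_matrix()
def ray(im,p):
    K=np.array(im["K"]);d=np.array([im["k1"],0,0,0],float)
    u=cv2.undistortPoints(np.array([[p]],float),K,d)[0,0]
    return rot(im["orientation"])@np.array([u[0],u[1],1])
def at(im,p,z):
    d=ray(im,p);o=np.array(im["position"]);return o+d*(z-o[2])/d[2]
def proj(im,P):
    c=rot(im["orientation"]).T@(np.array(P)-np.array(im["position"]))
    K=np.array(im["K"]);x=c[:2]/c[2];x=x*(1+im["k1"]*(x@x));return K[:2,:2]@x+K[:2,2]
def save(im,n,box=None,s=1):
    f=im["frame"][:,:,::-1]
    if box: f=f[box[1]:box[3],box[0]:box[2]]
    cv2.imwrite("pics/"+n,cv2.resize(f,None,fx=s,fy=s,interpolation=cv2.INTER_CUBIC))
def tri(ims,ps):
    A=np.zeros((3,3));b=np.zeros(3)
    for im,p in zip(ims,ps):
        d=ray(im,p);d/=np.linalg.norm(d);M=np.eye(3)-np.outer(d,d);A+=M;b+=M@np.array(im["position"])
    return np.linalg.solve(A,b)
E
python3 - <<'E'
from h import *
H=dict(basket=0,cup=0,funnel=.052,tamper=0,stand=0,stand_seat=.01,scale=0,scale_pan=.018,leveler=0,pitcher=0)
ims={}
for n in("scene","top"):
    im=get_image(n);ims[n]=im;save(im,n+"0.png",s=1.5)
    print(n,np.round(im["position"],3))
    for q in H:
        for r in place_of(q,im)[:3]:
            print(q,round(r["score"],2),np.round(r["point"]),np.round(at(im,r["point"],H[q]),3))
s=get_state();print(s["position"],s["ee_rot"],nose_length,s["clock"])
E
```

```text
scene [1.263 0.32  0.607]
basket 0.96 [346. 220.] [0.454 0.184 0.   ]
cup 0.85 [213. 189.] [ 0.485 -0.201  0.   ]
funnel 0.9 [214. 172.] [ 0.475 -0.199  0.052]
funnel 0.83 [182. 176.] [ 0.535 -0.268  0.052]
tamper 0.56 [424. 276.] [0.572 0.4   0.   ]
stand 0.78 [285. 249.] [0.627 0.084 0.   ]
stand_seat 0.65 [289. 250.] [0.636 0.097 0.01 ]
scale 0.68 [287. 204.] [0.456 0.018 0.   ]
scale_pan 0.6 [287. 200.] [0.461 0.021 0.018]
scale_pan 0.18 [213. 190.] [ 0.51  -0.184  0.018]
leveler 0.65 [139. 185.] [ 0.564 -0.408  0.   ]
pitcher 0.73 [344. 221.] [0.459 0.18  0.   ]
pitcher 0.69 [288. 202.] [0.446 0.016 0.   ]
pitcher 0.66 [206. 229.] [ 0.648 -0.119  0.   ]
top [0.316 0.03  1.311]
basket 0.64 [182. 236.] [0.458 0.196 0.   ]
cup 0.63 [334. 228.] [ 0.483 -0.203  0.   ]
funnel 0.94 [377. 230.] [ 0.472 -0.305  0.052]
funnel 0.66 [333. 227.] [ 0.479 -0.192  0.052]
tamper 0.5 [105. 193.] [0.571 0.404 0.   ]
tamper 0.22 [333. 230.] [ 0.478 -0.203  0.   ]
stand 0.61 [223. 172.] [0.631 0.092 0.   ]
stand 0.24 [103. 196.] [0.564 0.408 0.   ]
stand_seat 0.67 [220. 165.] [0.649 0.098 0.01 ]
scale 0.8 [253. 236.] [0.458 0.009 0.   ]
scale_pan 0.89 [252. 238.] [0.452 0.013 0.018]
leveler 0.69 [416. 200.] [ 0.558 -0.425  0.   ]
pitcher 0.63 [297. 168.] [ 0.644 -0.109  0.   ]
[0.20890124 0.53574776 0.2483276 ] [1.44856460e-05 1.84792186e-01 9.82777617e-01 5.80769874e-05] 0.017 1.1
```

View pics/scene0.png

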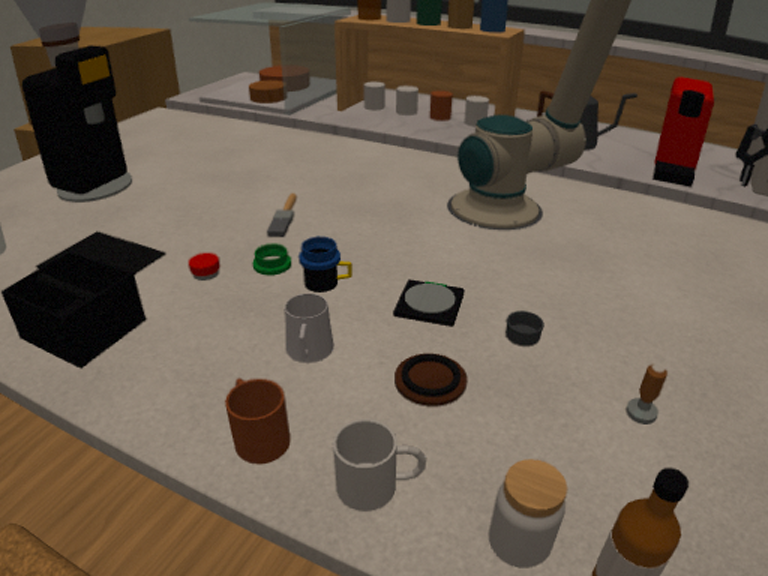

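View pics/top0.png

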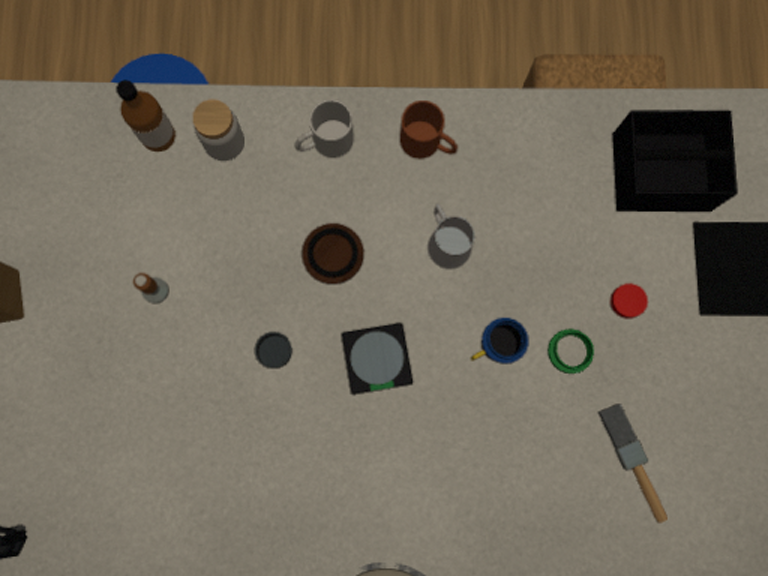

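Both pictures show one candidate for each item. In the top view (enlarged 1.5x) they are: basket (274,350), stand (333,253), scale (377,358), tamper (153,289). There are two funnels: the blue one on the black cup with the yellow handle at (505,341), which fits the description, and a green look-alike at (571,351). Next I refine the positions and crop in on the funnels.

```bash
cat >> h.py <<'E'
U=3
def circ(x,y,z,r):
    t=np.linspace(0,2*np.pi,40);return [(x+r*np.cos(a),y+r*np.sin(a),z) for a in t]
def render(im,x,y,hulls,shape):
    m=np.zeros(shape,np.uint8)
    for h in hulls:
        p=np.array([proj(im,P) for z,r in h for P in circ(x,y,z,r)])*U+(U-1)/2
        cv2.fillConvexPoly(m,cv2.convexHull(np.round(p*16).astype(np.int32)),1,cv2.LINE_8,4)
    return m
def fit(im,x,y,hulls):
    from scipy.optimize import minimize
    f=cv2.resize(im["frame"],None,fx=U,fy=U,interpolation=cv2.INTER_CUBIC)[:,:,::-1].copy()
    m0=render(im,x,y,hulls,f.shape[:2]);k=np.ones((3,3),np.uint8)
    g=np.full(m0.shape,cv2.GC_BGD,np.uint8)
    g[cv2.dilate(m0,k,iterations=20)>0]=cv2.GC_PR_BGD
    g[m0>0]=cv2.GC_PR_FGD
    ys,xs=np.nonzero(cv2.dilate(m0,k,iterations=60));b=(slice(ys.min(),ys.max()),slice(xs.min(),xs.max()))
    gg=g[b].copy();cv2.grabCut(f[b].copy(),gg,None,np.zeros((1,65)),np.zeros((1,65)),4,cv2.GC_INIT_WITH_MASK)
    s=np.zeros_like(m0);s[b]=(gg%2)
    def c(v):
        r=render(im,v[0]/1e3,v[1]/1e3,hulls,m0.shape);return 1-(r&s).sum()/(r|s).sum()
    o=minimize(c,[x*1e3,y*1e3],method="Nelder-Mead",options=dict(initial_simplex=np.array([[x,y],[x+.008,y],[x,y+.008]])*1e3,xatol=.1,fatol=1e-4))
    return np.round(o.x,1),round(1-o.fun,3)
E
cat > m.py <<'E'
from h import *
M=dict(basket=(.457,.19,[[(0,.03),(.025,.03),(.025,.032),(.03,.032)]]),stand=(.631,.09,[[(0,.056),(.01,.056)]]),pan=(.453,.014,[[(.014,.046),(.018,.046)]]),
 funnel=(.478,-.198,[[(.052,.039),(.063,.039),(.07,.033),(.084,.033)]]),cupfun=(.478,-.198,[[(0,.032),(.052,.032)],[(.052,.039),(.063,.039),(.07,.033),(.084,.033)]]),
 foot=(.571,.402,[[(0,.023),(.012,.023)]]),tamper=(.571,.402,[[(0,.023),(.012,.023)],[(.01,.006),(.05,.006)],[(.046,.0145),(.086,.0145),(.092,.010)]]))
for n in("scene","top"):
    im=get_image(n)
    for k,v in M.items(): print(n,k,*fit(im,*v))
    if n=="top":
        save(im,"crop1.png",(290,200,410,260),6)
        h=cv2.cvtColor(im["frame"],cv2.COLOR_RGB2HSV);y=cv2.inRange(h,(18,120,60),(35,255,255));y[:200]=0;y[260:]=0;y[:,:290]=0;y[:,410:]=0
        q=np.argwhere(y);print(q.mean(0)[::-1],at(im,q.mean(0)[::-1],.03),len(q))
        q=q[:,::-1].astype(float);print([np.round(at(im,p,.04),3)[:2] for p in (q[q[:,0].argmin()],q[q[:,0].argmax()])])
E
python3 m.py
```

```text
scene basket [464.4 192.9] 0.983
scene stand [640.   94.6] 0.975
scene pan [449.9  13.2] 0.95
scene funnel [ 478.9 -200.3] 0.929
scene cupfun [ 479.2 -200.9] 0.957
scene foot [569.5 405.6] 0.885
scene tamper [570.6 405.7] 0.885
top basket [463.1 193.8] 0.977
top stand [639.2  95.4] 0.987
top pan [452.2  15. ] 0.983
top funnel [ 478.  -199.7] 0.974
top cupfun [ 478.2 -199.8] 0.971
top foot [569.6 406.5] 0.923
top tamper [569.8 406.3] 0.893
[318.56666667 236.23333333] [ 0.45658553 -0.15877269  0.03      ] 30
[array([ 0.451, -0.146]), array([ 0.459, -0.169])]
```

View pics/crop1.png

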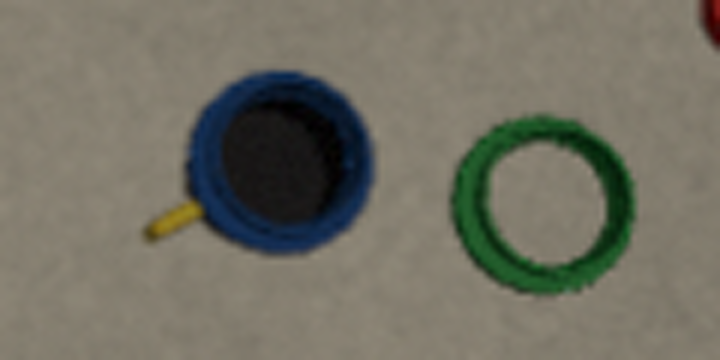

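The crop confirms it: the blue funnel sits on the cup with the yellow handle, and the green one is loose to its right. The fits from the two cameras agree to about 2 mm. I move above the basket now.

Request:
apply_moves(deltas=[85,-362,-227,130,0,85,-362,-227,130,0,85,-362,-227,130,0,85,-362,-227,130,0,85,-362,-227,130,0,85,-362,-227,130,0,85,-362,-227,130,0,85,-362,-227,130,0,85,-362,-227,130,0,85,-362,-227,130,0,85,-362,-227,130,0,85,-362,-227,130,0], squeeze=30)

```text
clock: 2.2
position: [0.4665, 0.1886, 0.1169]
ee_rot: [0.0, 0.187, 0.982, -0.001]
contact_force: [0.3, 0.2, -0.1]
width: 0.0849
gripper_force: 0.0
```

Request:
apply_moves(deltas=[76,0,0,0,0,76,0,0,0,0,76,0,0,0,0,76,0,0,0,0])

```text
clock: 2.53
position: [0.4632, 0.1939, 0.1188]
ee_rot: [0.0, 0.184, 0.983, 0.0]
contact_force: [-0.2, 0.0, 0.9]
width: 0.076
gripper_force: 0.0
```

```bash
cat >> h.py <<'E'
def go(x,y,z=None,yaw=None):
    "tool-frame delta (mm) from the measured pose to a world point (mm)"
    s=get_state();Rm=rot(s["ee_rot"]);p=np.array(s["position"])*1e3
    d=Rm.T@(np.array([x,y,p[2] if z is None else z])-p);yw=np.degrees(np.arctan2(Rm[1,1],Rm[0,1]))
    print("pos",np.round(p,1),"yaw",round(yw,1),"delta",np.round(d,1),"width",s["width"],"F",np.round(s["contact_force"],1),"t",s["clock"],"q",np.round(s["qpos"],2))
E
python3 - <<'E'
from h import *
go(463.7,193.3,100)
im=get_image("scene");p=np.array(get_state()["position"]);Rm=rot(get_state()["ee_rot"])
for w in(-.04,.04):
  for d in (0,.017): print(w,d,proj(im,p+Rm@[0,w,d]))
c=proj(im,p).astype(int);print(c)
save(im,"c2.png",(c[0]-50,c[1]-50,c[0]+50,c[1]+50),6)
E
```

```text
pos [463.2 193.9 118.8] yaw 68.8 delta [-0.7 -0.3 18.8] width 0.07596809382603868 F [-0.2  0.   0.9] t 2.5333 q [ 0.26  0.28  1.86  0.    1.01 -0.94]
-0.04 0 [342.19558849 177.77081249]
-0.04 0.017 [341.29621031 183.61106696]
0.04 0 [369.41413672 191.14274962]
0.04 0.017 [368.18097564 197.1280474 ]
[355 184]
```

View pics/c2.png

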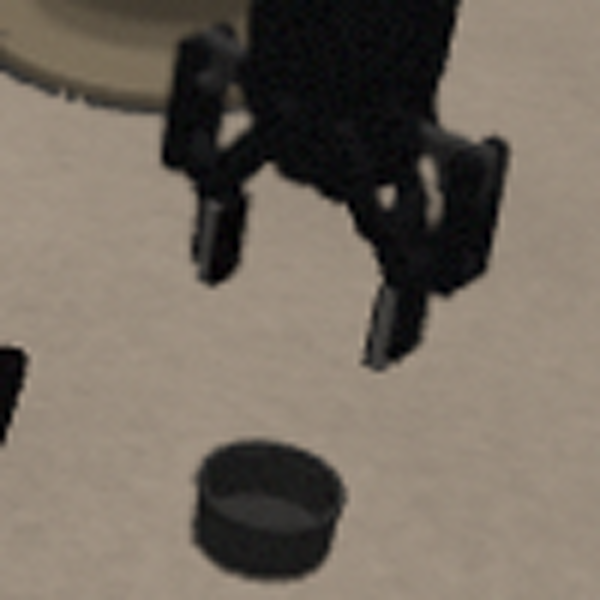

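The fingers straddle the basket (basket at about (268,510) in the crop). At 76 mm opening the tips sit about 4 mm ahead of the TCP. I descend and grip the rim band.

Request:
apply_moves(deltas=[80,-1,0,25,0,80,-1,0,50,0,80,-1,0,70,0,80,-1,0,85,0,80,-1,0,93,0,80,-1,0,96,0,55,-1,0,96,0,55,-1,0,96,0,55,-1,0,96,0,55,-1,0,96,0,55,-1,0,96,0,55,-1,0,96,0], squeeze=30)

```text
clock: 3.58
position: [0.4653, 0.1928, 0.0233]
ee_rot: [0.001, 0.185, 0.983, 0.001]
contact_force: [-0.9, 1.8, 6.1]
width: 0.0626
gripper_force: 33.2
```

Run:
```python
from h import *
go(639.6,95,33)
im=get_image("scene");save(im,"c3.png",(295,160,395,260),6)
p=np.array(get_state()["position"]);Rm=rot(get_state()["ee_rot"])
for w in(-.033,.033):
  for d in (0,.009,.017): print(w,d,proj(im,p+Rm@[-.011,w,d])-[295,160])
```

```text
pos [465.3 192.8  23.3] yaw 68.7 delta [-197.9  -27.8   -9.4] width 0.0625918319001664 F [-0.9  1.8  6.1] t 3.5833 q [ 0.25  0.41  1.97  0.    0.77 -0.95]
-0.033 0 [41.22658868 52.31713366]
-0.033 0.009 [40.78528518 55.1195602 ]
-0.033 0.017 [40.39591083 57.58613986]
0.033 0 [62.22335654 64.09049132]
0.033 0.009 [61.64840585 66.93452345]
0.033 0.017 [61.14129774 69.43643303]
```

View pics/c3.png

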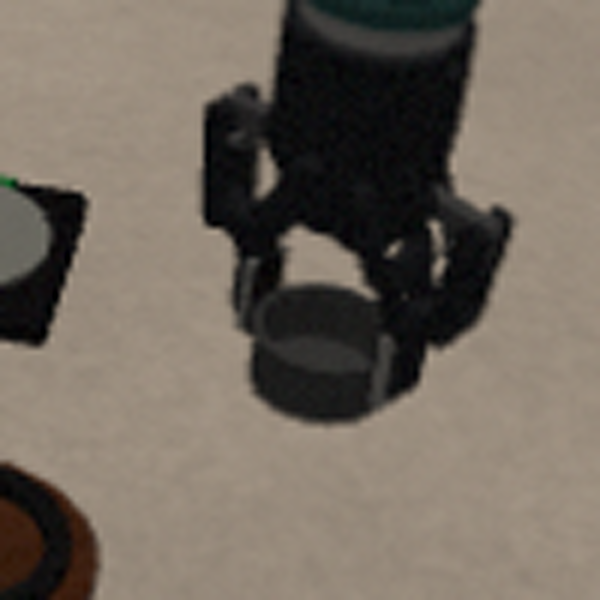

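The right fingertip at (375,405) is about 13 mm above the counter, so it will clear the ring, and the basket is held squarely. I lift and carry it to the stand.

Request:
apply_moves(deltas=[55,0,0,-20,0,55,0,0,-45,0,55,-20,-3,-55,0,55,-50,-7,-55,0,55,-80,-11,-55,0,55,-110,-16,-55,0,55,-140,-20,-55,0,55,-165,-23,-55,0,55,-185,-26,-55,0,55,-195,-28,-50,0,55,-198,-28,-45,0,55,-198,-28,-45,0], squeeze=40)

```text
clock: 4.63
position: [0.6377, 0.0941, 0.0654]
ee_rot: [-0.002, 0.185, 0.983, -0.0]
contact_force: [-0.6, -0.3, -0.9]
width: 0.0622
gripper_force: 43.7
```

```bash
cat > f.py <<'E'
from h import *
import sys
def chk(x,y,hulls,names=("scene","top")):
    for n in names: print(n,*fit(get_image(n),x/1e3,y/1e3,hulls))
E
python3 - <<'E'
from f import *
go(639.6,95,33.3)
p=np.array(get_state()["position"]);b=p[2]-.0233
chk(p[0]*1e3,p[1]*1e3,[[(b,.03),(b+.025,.03),(b+.025,.032),(b+.03,.032)]],("scene",))
E
```

```text
pos [637.7  94.1  65.4] yaw 68.7 delta [-1.5  1.6 32.1] width 0.06218336057950466 F [-0.6 -0.3 -0.9] t 4.6333 q [ 0.04  0.52  1.6   0.    1.03 -1.16]
scene [638.8  90.1] 0.792
```

Request:
apply_moves(deltas=[55,-1,1,5,0,55,-1,1,10,0,55,-1,1,15,0,55,-1,1,19,0,55,-1,1,22,0,55,-1,1,24,0,55,-1,1,24,0,55,-1,1,24,0])

```text
clock: 5.35
position: [0.6402, 0.095, 0.0432]
ee_rot: [-0.0, 0.185, 0.983, 0.0]
contact_force: [0.8, -0.8, -1.2]
width: 0.0619
gripper_force: 43.7
```

Run:
```python
from h import *
go(639.6,95,33.3)
im=get_image("top");c=proj(im,[.64,.095,.03]).astype(int);save(im,"c4.png",(c[0]-40,c[1]-40,c[0]+40,c[1]+40),6)
im=get_image("scene");c=proj(im,[.64,.095,.03]).astype(int);save(im,"c5.png",(c[0]-40,c[1]-40,c[0]+40,c[1]+40),6)
a,b=[cv2.imread(f"pics/c{i}.png") for i in(4,5)];cv2.imwrite("pics/c45.png",cv2.resize(np.hstack([a,b]),(800,400)))
```

```text
pos [640.2  95.   43.2] yaw 68.7 delta [ 0.6 -0.2  9.9] width 0.06192624099686897 F [ 0.8 -0.8 -1.2] t 5.35 q [ 0.04  0.55  1.61  0.    0.98 -1.16]
```

View pics/c45.png

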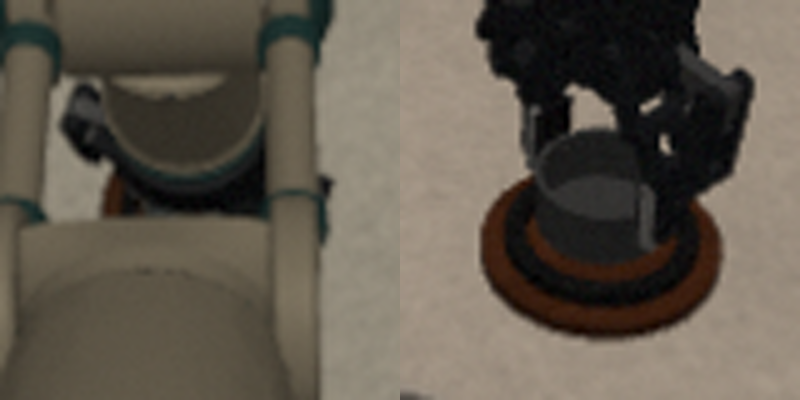

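The basket hangs over the ring (basket axis about column 597, stand centre 602). I lower the last 10 mm gently, release and rise.

Request:
apply_moves(deltas=[55,0,0,2,0,55,0,0,4,0,55,0,0,6,0,55,0,0,8,0,55,0,0,9,0,55,0,0,10,0,55,0,0,10,0,55,0,0,10,0])

```text
clock: 6.12
position: [0.64, 0.0949, 0.0336]
ee_rot: [-0.0, 0.185, 0.983, -0.0]
contact_force: [-1.7, 0.8, 2.9]
width: 0.0618
gripper_force: 43.9
```

Request:
apply_moves(deltas=[70,0,0,0,0,82,0,0,0,0,82,0,0,0,0,82,0,0,-10,0,82,0,0,-30,0,82,0,0,-60,0,82,0,0,-100,0,82,0,0,-120,0,82,0,0,-120,0])

```text
clock: 6.87
position: [0.6439, 0.0952, 0.1603]
ee_rot: [0.006, 0.185, 0.983, 0.001]
contact_force: [1.0, -0.4, -0.4]
width: 0.0816
gripper_force: 0.0
```

Run:
```python
from f import *
go(478.5,-200,150)
b=.01
chk(640,95,[[(.018,.03),(b+.025,.03),(b+.025,.032),(b+.03,.032)]],("scene",))
im=get_image("scene");c=proj(im,[.64,.095,.03]).astype(int);save(im,"c6.png",(c[0]-40,c[1]-30,c[0]+40,c[1]+30),6)
```

```text
pos [643.9  95.2 160.3] yaw 68.7 delta [  47.1 -335.2    8.1] width 0.08158019154973284 F [ 1.  -0.4 -0.4] t 6.8667 q [ 0.04  0.44  1.48  0.    1.21 -1.16]
scene [643.2  95.1] 0.895
```

View pics/c6.png

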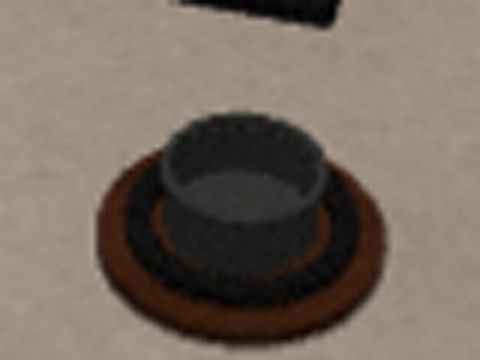

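The basket is seated, centred in the ring (basket column 243, ring 127–360). On to the blue funnel.

Request:
apply_moves(deltas=[82,44,-333,3,0,82,44,-333,3,0,82,44,-333,3,0,82,44,-333,3,0,82,44,-333,3,0,82,44,-333,3,0,82,44,-333,3,0,82,44,-333,3,0,82,44,-333,3,0,82,44,-333,3,0,82,44,-333,3,0,82,44,-333,3,0])

```text
clock: 7.97
position: [0.4784, -0.1981, 0.1495]
ee_rot: [-0.001, 0.184, 0.983, 0.001]
contact_force: [-0.5, 0.0, 0.4]
width: 0.0818
gripper_force: 0.0
```

Run:
```python
from f import *
go(478.5,-200,81)
```

```text
pos [ 478.4 -198.1  149.5] yaw 68.7 delta [-0.9 -1.8 68.5] width 0.08179476837044386 F [-0.5  0.   0.4] t 7.9667 q [-0.53  0.27  1.78  0.    1.1  -1.73]
```

Request:
apply_moves(deltas=[82,-1,-1,20,0,82,-1,-1,40,0,82,-1,-1,54,0,82,-1,-1,62,0,82,-1,-1,66,0,55,-1,-1,66,0,55,-1,-1,66,0,55,-1,-1,66,0,55,-1,-1,66,0,55,-1,-1,66,0,55,-1,-1,66,0,55,-1,-1,66,0], squeeze=30)

```text
clock: 8.97
position: [0.4792, -0.2008, 0.0847]
ee_rot: [0.001, 0.185, 0.983, -0.0]
contact_force: [0.2, -0.2, 1.5]
width: 0.0651
gripper_force: 33.5
```

Run:
```python
from f import *
go(478.5,-200,81)
p=np.array(get_state()["position"]);Rm=rot(get_state()["ee_rot"])
im=get_image("scene");c=proj(im,[.4785,-.2,.06]).astype(int);o=c-[40,30];save(im,"c7.png",(c[0]-40,c[1]-30,c[0]+40,c[1]+30),6)
for w in(-.033,.033): print((proj(im,p+Rm@[-.011,w,.009])-o)*6)
```

```text
pos [ 479.2 -200.8   84.7] yaw 68.7 delta [0.9 0.5 3.7] width 0.06513701566642784 F [ 0.2 -0.2  1.5] t 8.9667 q [-0.53  0.34  1.86  0.    0.94 -1.73]
[175.14320739 134.32130602]
[260.26442985 187.33655626]
```

View pics/c7.png

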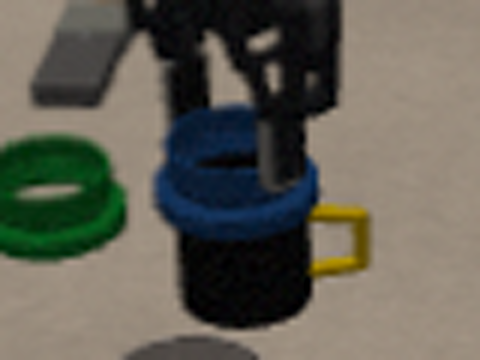

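The funnel tube is held, the right fingertip at (280,185) just above the collar, and the green look-alike is clear on the left. I lift it straight up.

Request:
apply_moves(deltas=[55,0,0,-3,0,55,0,0,-6,0,55,0,0,-10,0,55,0,0,-15,0,55,0,0,-25,0,55,0,0,-40,0,55,0,0,-60,0,55,0,0,-65,0,55,0,0,-65,0], squeeze=35)

```text
clock: 9.77
position: [0.4801, -0.2013, 0.1514]
ee_rot: [0.002, 0.185, 0.983, -0.001]
contact_force: [-0.2, -0.3, -0.2]
width: 0.0644
gripper_force: 38.8
```

Run:
```python
from f import *
go(640,95,150)
p=np.array(get_state()["position"]);b=p[2]-.0327
chk(478.5,-200,[[(0,.032),(.06,.032)]],("scene",))
im=get_image("scene");print(*fit(im,p[0],p[1],[[(b,.039),(b+.011,.039),(b+.018,.033),(b+.032,.033)]]))
save(im,"c8.png",(170,110,290,210),6)
```

```text
pos [ 480.1 -201.3  151.4] yaw 68.7 delta [-41.3 334.2   1.4] width 0.06442877438855112 F [-0.2 -0.3 -0.2] t 9.7667 q [-0.53  0.27  1.77  0.    1.09 -1.73]
scene [ 480.4 -201.2] 0.973
[ 479.7 -202.6] 0.933
```

View pics/c8.png

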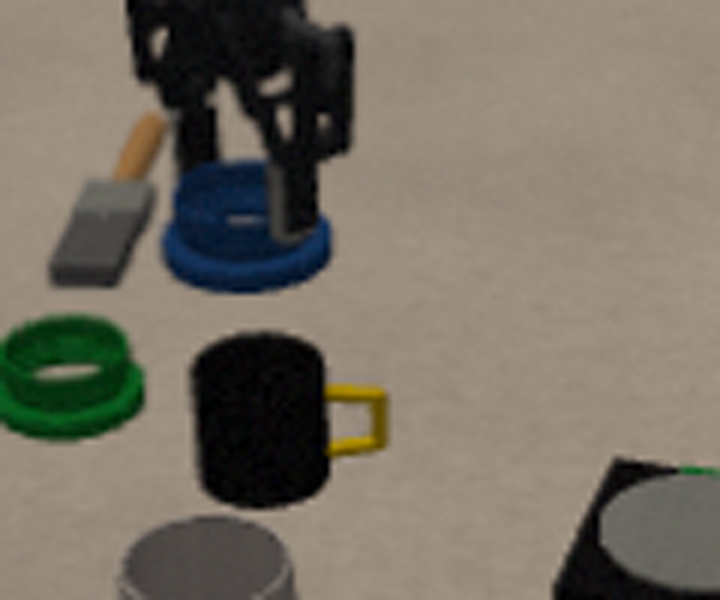

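The funnel came off level and the cup (260,420) stayed put at about (480,-201). I carry the funnel over the basket.

Request:
apply_moves(deltas=[55,-2,15,0,0,55,-6,45,0,0,55,-10,80,0,0,55,-14,115,0,0,55,-18,150,0,0,55,-23,185,0,0,55,-27,220,0,0,55,-31,255,0,0,55,-35,285,0,0,55,-38,310,0,0,55,-40,326,0,0,55,-41,334,0,0])

```text
clock: 10.87
position: [0.6385, 0.0976, 0.1478]
ee_rot: [-0.001, 0.184, 0.983, -0.0]
contact_force: [0.3, 0.8, -0.1]
width: 0.0646
gripper_force: 38.8
```

Request:
apply_moves(deltas=[55,0,0,10,0,55,0,0,25,0,55,0,0,40,0,55,0,0,52,0,55,0,0,60,0,55,0,0,65,0,55,0,0,65,0,55,0,0,65,0])

```text
clock: 11.53
position: [0.6383, 0.095, 0.0843]
ee_rot: [-0.0, 0.185, 0.983, -0.0]
contact_force: [-0.3, -0.6, -0.2]
width: 0.0648
gripper_force: 38.8
```

Run:
```python
from f import *
go(640,95,64.7)
p=np.array(get_state()["position"]);b=p[2]-.0327
im=get_image("scene");print(*fit(im,p[0],p[1],[[(b,.039),(b+.011,.039),(b+.018,.033),(b+.032,.033)]]))
c=proj(im,[.64,.095,.04]).astype(int);save(im,"c9.png",(c[0]-50,c[1]-40,c[0]+50,c[1]+35),7)
```

```text
pos [638.3  95.   84.3] yaw 68.7 delta [-1.6  0.7 19.6] width 0.06478712825909705 F [-0.3 -0.6 -0.2] t 11.5333 q [ 0.04  0.5   1.58 -0.    1.06 -1.16]
[642.4  93.4] 0.776
```

View pics/c9.png

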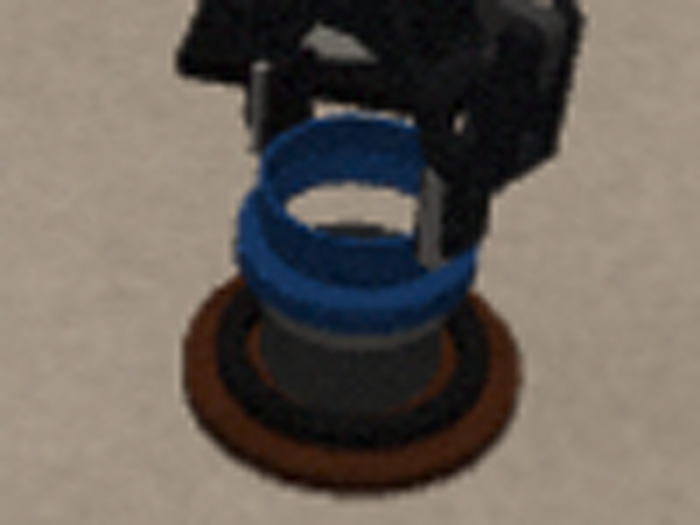

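The funnel hovers over the basket, collar columns 237–477 and basket 260–443, about aligned. I correct 2 mm forward and lower slowly.

Request:
apply_moves(deltas=[55,-2,0,3,0,55,-2,0,6,0,55,-2,0,8,0,55,-2,0,10,0,55,-2,0,12,0,55,-2,0,14,0,55,-2,0,15,0,55,-2,0,15,0])

```text
clock: 12.25
position: [0.64, 0.095, 0.0689]
ee_rot: [-0.0, 0.185, 0.983, -0.0]
contact_force: [0.8, -0.0, -1.3]
width: 0.0651
gripper_force: 38.8
```

Request:
apply_moves(deltas=[55,0,0,1,0,55,0,0,2,0,55,0,0,3,0,55,0,0,4,0,55,0,0,4,0,55,0,0,4,0])

```text
clock: 12.75
position: [0.6402, 0.0949, 0.0652]
ee_rot: [-0.0, 0.185, 0.983, 0.0]
contact_force: [0.0, -0.5, -1.3]
width: 0.0648
gripper_force: 38.8
```

Request:
apply_moves(deltas=[55,0,0,0.5,0,55,0,0,1,0,55,0,0,1,0,55,0,0,1,0])

```text
clock: 13.08
position: [0.6404, 0.0949, 0.0649]
ee_rot: [0.0, 0.185, 0.983, 0.0]
contact_force: [-0.9, -0.3, 3.7]
width: 0.0648
gripper_force: 39.2
```

Contact at z = 64.9 mm against 64.7 expected, so it is seated. I release, rise and check.

Request:
apply_moves(deltas=[68,0,0,0,0,82,0,0,0,0,82,0,0,0,0,82,0,0,-5,0,82,0,0,-20,0,82,0,0,-50,0,82,0,0,-85,0,82,0,0,-120,0,82,0,0,-120,0,82,0,0,-120,0])

```text
clock: 13.92
position: [0.6419, 0.095, 0.1875]
ee_rot: [0.003, 0.185, 0.983, 0.001]
contact_force: [-0.0, -0.0, -1.0]
width: 0.0819
gripper_force: 0.0
```

Run:
```python
from f import *
go(570,406,200)
b=.032;chk(640,95,[[(b,.039),(b+.011,.039),(b+.018,.033),(b+.032,.033)]],("scene",))
im=get_image("scene");c=proj(im,[.64,.095,.04]).astype(int);save(im,"c10.png",(c[0]-50,c[1]-40,c[0]+50,c[1]+35),6)
```

```text
pos [641.9  95.  187.5] yaw 68.7 delta [179.8 263.7 -12.8] width 0.0818550705682471 F [-0. -0. -1.] t 13.9167 q [ 0.04  0.42  1.44  0.    1.28 -1.16]
scene [640.4  92.7] 0.978
```

View pics/c10.png

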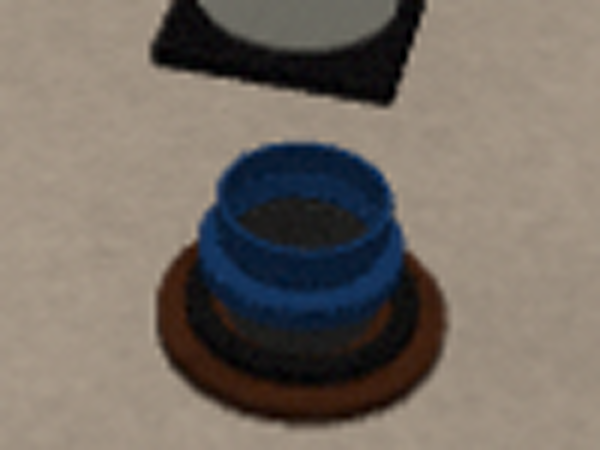

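The funnel sits level over the basket, centred at (300,240). On to the tamper.

Request:
apply_moves(deltas=[60,179,264,0,0,60,179,264,0,0,60,179,264,0,0,60,179,264,0,0,60,179,264,0,0,60,179,264,0,0,60,179,264,0,0,60,179,264,0,0,60,179,264,0,0,60,179,264,0,0,60,179,264,0,0,60,179,264,0,0])

```text
clock: 15.02
position: [0.5694, 0.4043, 0.1832]
ee_rot: [-0.001, 0.185, 0.983, -0.001]
contact_force: [0.5, -0.2, -0.5]
width: 0.0601
gripper_force: 0.0
```

Run:
```python
from f import *
go(570,406,74)
im=get_image("scene");c=proj(im,[.57,.406,.09]).astype(int);save(im,"c11.png",(c[0]-50,c[1]-45,c[0]+50,c[1]+40),6)
```

```text
pos [569.4 404.3 183.2] yaw 68.6 delta [ -0.    2.  109.2] width 0.06008901065281518 F [ 0.5 -0.2 -0.5] t 15.0167 q [ 0.52  0.5   1.31 -0.    1.33 -0.68]
```

View pics/c11.png

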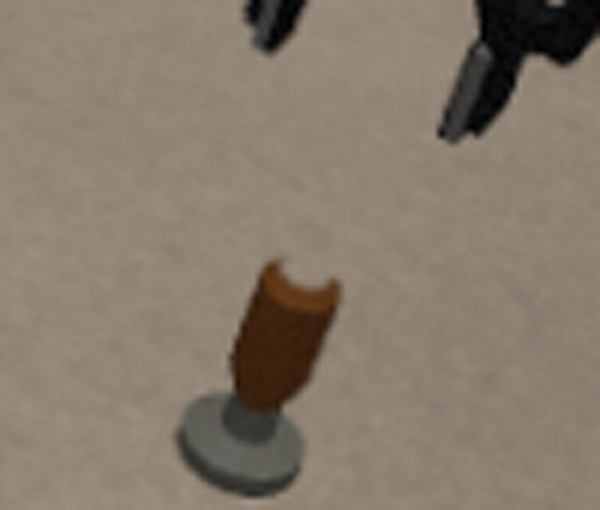

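The tamper stands upright below the open fingers, foot at (242,445), handle top at (300,290). I descend and grip the upper handle.

Request:
apply_moves(deltas=[60,0,1,30,0,60,0,1,60,0,60,0,1,85,0,60,0,1,100,0,60,0,1,107,0,60,0,1,109,0,20,0,1,109,0,20,0,1,109,0,20,0,1,109,0,20,0,1,109,0,20,0,1,109,0,20,0,1,109,0], squeeze=30)

```text
clock: 16.07
position: [0.571, 0.4074, 0.0772]
ee_rot: [0.002, 0.185, 0.983, 0.001]
contact_force: [1.4, -0.9, 5.5]
width: 0.0278
gripper_force: 30.4
```

Request:
apply_moves(deltas=[20,0,0,0,0,20,0,0,0,0,20,0,0,0,0], squeeze=40)

```text
clock: 16.32
position: [0.571, 0.4074, 0.0772]
ee_rot: [0.002, 0.185, 0.983, 0.001]
contact_force: [1.6, -0.9, 6.2]
width: 0.0277
gripper_force: 38.9
```

Request:
apply_moves(deltas=[20,0,0,-10,0,20,0,0,-30,0,20,0,0,-60,0,20,0,0,-90,0,20,0,0,-105,0,20,0,0,-110,0,20,-10,-15,-110,0,20,-25,-38,-110,0,20,-43,-65,-110,0,20,-60,-90,-110,0,20,-77,-115,-110,0,20,-93,-140,-110,0], squeeze=50)

```text
clock: 17.32
position: [0.6042, 0.2403, 0.1831]
ee_rot: [-0.002, 0.185, 0.983, -0.001]
contact_force: [-0.1, 0.2, -2.7]
width: 0.0273
gripper_force: 49.7
```

Request:
apply_moves(deltas=[20,-17,-25,0,0,20,-34,-50,0,0,20,-50,-75,0,0,20,-64,-97,0,0,20,-75,-113,0,0,20,-82,-123,0,0,20,-85,-127,0,0,20,-85,-127,0,0,20,-85,-127,0,0])

```text
clock: 18.07
position: [0.638, 0.0941, 0.1846]
ee_rot: [-0.001, 0.185, 0.983, 0.0]
contact_force: [-0.2, -0.6, -3.7]
width: 0.0273
gripper_force: 49.7
```

Run:
```python
from f import *
go(640,94,90.2)
p=np.array(get_state()["position"]);b=p[2]-.0772
im=get_image("scene");print(*fit(im,p[0],p[1],[[(b,.023),(b+.012,.023)]]))
print(*fit(im,.64,.093,[[(.032,.039),(.043,.039),(.05,.033),(.064,.033)]]))
c=proj(im,[.64,.095,.09]).astype(int);save(im,"c12.png",(c[0]-50,c[1]-60,c[0]+50,c[1]+40),6)
```

```text
pos [638.   94.1 184.6] yaw 68.7 delta [-2.1  0.6 94.4] width 0.027332800713978582 F [-0.2 -0.6 -3.7] t 18.0667 q [ 0.04  0.42  1.45  0.    1.28 -1.16]
[633.8  91. ] 0.915
[640.5  92.5] 0.977
```

View pics/c12.png

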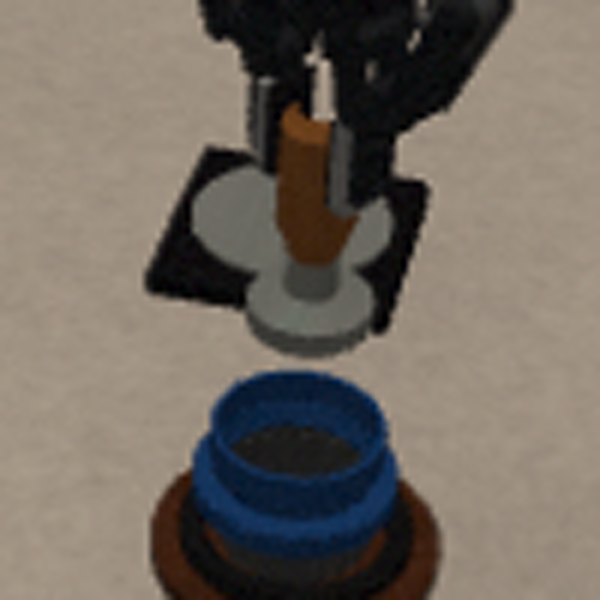

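The tamper hangs upright over the funnel, foot at (310,310), funnel mouth at (300,425). I lower it to just above the mouth and measure again.

Request:
apply_moves(deltas=[20,-2,0,10,0,20,-2,0,20,0,20,-2,0,28,0,20,-2,0,33,0,20,-2,0,34,0,20,-2,0,34,0])

```text
clock: 18.62
position: [0.64, 0.0929, 0.1503]
ee_rot: [-0.001, 0.185, 0.983, -0.0]
contact_force: [-0.3, 0.7, -1.7]
width: 0.0273
gripper_force: 49.7
```

Run:
```python
from f import *
go(640,94,90.2)
p=np.array(get_state()["position"]);b=p[2]-.0772
im=get_image("scene");print(b,*fit(im,p[0],p[1],[[(b,.023),(b+.012,.023)]]))
c=proj(im,[.64,.095,.08]).astype(int);o=c-[50,55]
pic=cv2.resize(im["frame"][o[1]:o[1]+90,o[0]:o[0]+100,::-1],None,fx=8,fy=8,interpolation=cv2.INTER_CUBIC)
pic=pic[:600]
for z,r,col in((b,.023,(0,255,255)),(.064,.033,(0,255,0))):
    q=np.array([proj(im,P) for P in circ(.64,.0935,z,r)])-o
    cv2.polylines(pic,[np.round(q*8+3.5).astype(np.int32)],True,col,1)
cv2.imwrite("pics/c13.png",pic)
```

```text
pos [640.   92.9 150.3] yaw 68.7 delta [ 0.2  1.  60.1] width 0.0273416264118552 F [-0.3  0.7 -1.7] t 18.6167 q [ 0.04  0.45  1.49  0.    1.21 -1.16]
0.07312687128533175 [625.5  86.5] 0.676
```

View pics/c13.png

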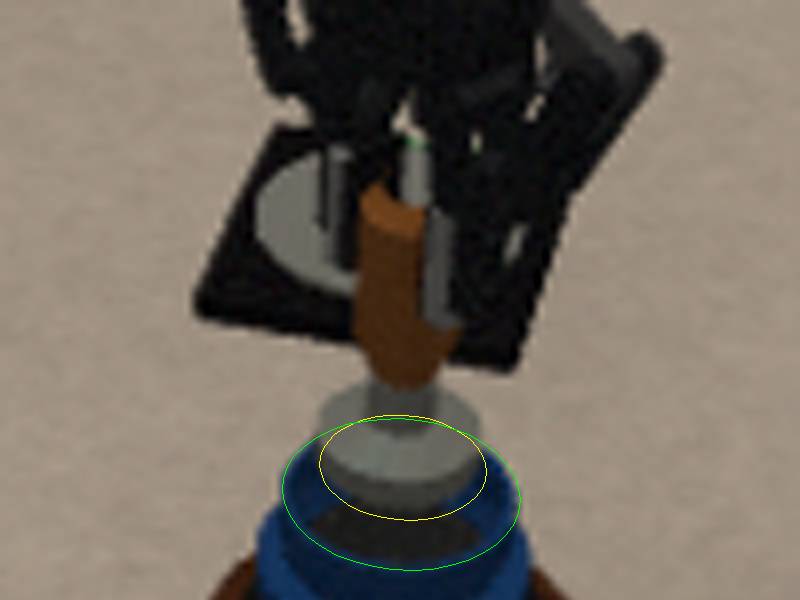

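The overlay shows the foot about 3 px left of and 12 px above the ideal outline (403,467), roughly 1 mm in -y and 2–3 mm too near the robot. That agrees with the pick offset (-1.2,-1.4). I correct it and lower while watching forces.

Request:
apply_moves(deltas=[20,-1.5,2,0,0,20,-1.5,2,4,0,20,-1.5,2,8,0,20,-1.5,2,12,0,20,-1.5,2,16,0,20,-1.5,2,20,0,20,-1.5,2,22,0,20,-1.5,2,22,0])

```text
clock: 19.33
position: [0.6421, 0.094, 0.1284]
ee_rot: [-0.001, 0.185, 0.983, -0.0]
contact_force: [-0.1, 0.6, -1.8]
width: 0.0277
gripper_force: 49.7
```

Run:
```python
from f import *
go(642,94.5,90.2)
chk(640,93,[[(.032,.039),(.043,.039),(.05,.033),(.064,.033)]],("scene",))
```

```text
pos [642.1  94.  128.4] yaw 68.7 delta [ 0.2  0.5 38.2] width 0.027691382652432258 F [-0.1  0.6 -1.8] t 19.3333 q [ 0.04  0.47  1.51  0.    1.16 -1.16]
scene [640.3  92.6] 0.933
```

The foot is inside the tube with no contact, and the funnel has not moved.

Request:
apply_moves(deltas=[20,0,0,4,0,20,0,0,8,0,20,0,0,12,0,20,0,0,16,0,20,0,0,20,0,20,0,0,24,0,20,0,0,28,0,20,0,0,31,0,20,0,0,32,0,20,0,0,32,0])

```text
clock: 20.22
position: [0.6424, 0.094, 0.0969]
ee_rot: [-0.0, 0.185, 0.983, -0.0]
contact_force: [-0.5, 0.7, -2.1]
width: 0.0276
gripper_force: 49.7
```

Run:
```python
from f import *
go(642,94.5,90.2)
chk(640,93,[[(.032,.039),(.043,.039),(.05,.033),(.064,.033)]],("scene",))
```

```text
pos [642.4  94.   96.9] yaw 68.7 delta [0.5 0.3 6.7] width 0.027555211720020165 F [-0.5  0.7 -2.1] t 20.2167 q [ 0.04  0.49  1.55  0.    1.1  -1.16]
scene [639.9  92.2] 0.902
```

Request:
apply_moves(deltas=[20,0,0,1.5,0,20,0,0,3,0,20,0,0,4,0,20,0,0,5,0,20,0,0,6,0,20,0,0,6,0,20,0,0,6,0])

```text
clock: 20.85
position: [0.6425, 0.094, 0.0912]
ee_rot: [-0.0, 0.185, 0.983, 0.0]
contact_force: [0.4, 0.3, -2.0]
width: 0.0275
gripper_force: 49.7
```

Request:
apply_moves(deltas=[20,0,0,0.5,0,20,0,0,1,0,20,0,0,1.5,0,20,0,0,1.5,0,20,0,0,1.5,0])

```text
clock: 21.27
position: [0.6427, 0.094, 0.0903]
ee_rot: [0.0, 0.185, 0.983, 0.0]
contact_force: [-1.2, -0.8, 0.3]
width: 0.0275
gripper_force: 50.1
```

The foot is on the basket floor (z as predicted, weight carried). I release and rise.

Request:
apply_moves(deltas=[35,0,0,0,0,50,0,0,0,0,65,0,0,0,0,65,0,0,-2,0,65,0,0,-15,0,65,0,0,-40,0,65,0,0,-75,0,65,0,0,-110,0,65,0,0,-110,0,65,0,0,-110,0])

```text
clock: 22.1
position: [0.6442, 0.0941, 0.203]
ee_rot: [0.003, 0.185, 0.983, 0.001]
contact_force: [0.1, 0.3, -1.0]
width: 0.0651
gripper_force: 0.0
```

Run:
```python
from f import *
go(479.5,-200.5,150)
im=get_image("scene")
print(*fit(im,.64,.093,[[(.032,.039),(.043,.039),(.05,.033),(.064,.033)]]))
b=.013;print("handle",*fit(im,.64,.093,[[(b+.046,.0145),(b+.086,.0145)]]))
for q in("tamper","funnel"):
    for r in place_of(q,im)[:3]: print(q,round(r["score"],2),np.round(at(im,r["point"],.013 if q=="tamper" else .032),3))
im=get_image("top")
print(*fit(im,.4795,-.2005,[[(0,.032),(.06,.032)]]))
```

```text
pos [644.2  94.1 203. ] yaw 68.7 delta [  46.7 -334.5   51.8] width 0.06506502473593717 F [ 0.1  0.3 -1. ] t 22.1 q [ 0.04  0.41  1.41  0.    1.31 -1.16]
[640.7  92.7] 0.967
handle [641.7  92.3] 0.89
tamper 0.67 [0.647 0.089 0.013]
funnel 0.72 [0.639 0.092 0.032]
funnel 0.63 [ 0.517 -0.281  0.032]
[ 479.5 -199.9] 0.968
```

The tamper stands in the stack (handle fit 641.7,92.3; funnel 640.7,92.7), and the cup is at about (479.6,-200.3). I go to the cup, turning 41° so the jaws close across its own x.

Request:
apply_moves(deltas=[82,45,-334,70,41,82,45,-334,70,41,82,45,-334,70,41,82,45,-334,70,41,82,45,-334,70,41,82,45,-334,70,41,82,45,-334,70,41,82,45,-334,70,41,82,45,-334,70,41,82,45,-334,70,41,82,45,-334,70,41,82,45,-334,70,41])

```text
clock: 23.3
position: [0.4798, -0.1998, 0.1295]
ee_rot: [-0.0, 0.517, 0.856, 0.0]
contact_force: [-0.2, 0.0, -0.2]
width: 0.0818
gripper_force: 0.0
```

Request:
apply_moves(deltas=[82,0,0,0,0,82,0,0,0,0])

```text
clock: 23.47
position: [0.4801, -0.1996, 0.13]
ee_rot: [0.0, 0.516, 0.856, 0.0]
contact_force: [0.5, 0.2, 0.4]
width: 0.082
gripper_force: 0.0
```

Run:
```python
from f import *
go(479.6,-200.3,42)
chk(479.6,-200.3,[[(0,.032),(.06,.032)]],("scene",))
```

```text
pos [ 480.1 -199.6  130. ] yaw 27.8 delta [-0.4 -0.8 88. ] width 0.08204857830735696 F [0.5 0.2 0.4] t 23.4667 q [-0.53  0.29  1.8   0.    1.05 -1.01]
scene [ 480.3 -200.9] 0.982
```

Request:
apply_moves(deltas=[82,0,0,25,0,82,0,0,50,0,82,0,0,70,0,82,0,0,82,0,82,0,0,88,0,55,0,0,88,0,55,0,0,88,0,55,0,0,88,0,55,0,0,88,0,55,0,0,88,0,55,0,0,88,0,55,0,0,88,0], squeeze=35)

```text
clock: 24.52
position: [0.4794, -0.2009, 0.0422]
ee_rot: [0.0, 0.517, 0.856, 0.0]
contact_force: [-0.9, 0.3, 1.0]
width: 0.0616
gripper_force: 39.9
```

Run:
```python
from f import *
go(451.3,14.3,70)
```

```text
pos [ 479.4 -200.9   42.2] yaw 27.7 delta [203.6  75.1 -27.9] width 0.06161483646791427 F [-0.9  0.3  1. ] t 24.5167 q [-0.53  0.4   1.91  0.    0.83 -1.01]
```

Request:
apply_moves(deltas=[55,0,0,-10,0,55,0,0,-30,0,55,10,4,-48,0,55,32,12,-50,0,55,60,22,-50,0,55,90,33,-50,0,55,120,44,-50,0,55,150,55,-50,0,55,177,65,-50,0,55,195,72,-50,0,55,203,75,-50,0,55,203,75,-50,0], squeeze=40)

```text
clock: 25.52
position: [0.451, 0.0152, 0.0924]
ee_rot: [0.0, 0.516, 0.856, 0.0]
contact_force: [-0.2, -0.8, -0.7]
width: 0.0618
gripper_force: 44.4
```

Request:
apply_moves(deltas=[55,0,0,5,0,55,0,0,12,0,55,0,0,19,0,55,0,0,23,0,55,0,0,24,0,55,0,0,24,0])

```text
clock: 26.02
position: [0.451, 0.0133, 0.067]
ee_rot: [-0.001, 0.518, 0.856, -0.0]
contact_force: [0.2, -0.2, -1.5]
width: 0.0616
gripper_force: 44.4
```

Run:
```python
from f import *
go(451.3,14.3,60.2)
p=np.array(get_state()["position"]);b=p[2]-.0422
chk(451.3,14.3,[[(b,.032),(b+.03,.032)]],("scene",))
```

```text
pos [451.   13.3  67. ] yaw 27.6 delta [0.8 0.8 6.8] width 0.061588438004165795 F [ 0.2 -0.2 -1.5] t 26.0167 q [-0.13  0.28  2.03  0.    0.84 -0.61]
scene [447.6  11. ] 0.697
```

Request:
apply_moves(deltas=[55,1,1,1.5,0,55,1,1,3,0,55,1,1,4,0,55,1,1,5,0,55,1,1,5.5,0,55,1,1,6,0,55,1,1,6,0,55,1,1,6,0])

```text
clock: 26.73
position: [0.4518, 0.0152, 0.0618]
ee_rot: [0.0, 0.517, 0.856, 0.0]
contact_force: [-0.0, -0.0, -1.5]
width: 0.0616
gripper_force: 44.4
```

Request:
apply_moves(deltas=[55,0,0,0.7,0,55,0,0,1.4,0,55,0,0,2,0,55,0,0,2,0,55,0,0,2,0])

```text
clock: 27.15
position: [0.4518, 0.0151, 0.0602]
ee_rot: [0.0, 0.517, 0.856, 0.0]
contact_force: [-1.1, -0.3, 5.3]
width: 0.0616
gripper_force: 44.9
```

Contact at 60.2 mm, as predicted. I release, rise and back away.

Request:
apply_moves(deltas=[68,0,0,0,0,82,0,0,0,0,82,0,0,0,0,82,0,0,-5,0,82,0,0,-20,0,82,0,0,-50,0,82,0,0,-90,0,82,0,0,-130,0,82,0,0,-160,0,82,0,0,-160,0])

```text
clock: 27.98
position: [0.4558, 0.0147, 0.2265]
ee_rot: [0.006, 0.517, 0.856, 0.003]
contact_force: [-0.3, -0.3, -0.5]
width: 0.0822
gripper_force: 0.0
```

Request:
apply_moves(deltas=[82,130,60,-30,0,82,130,60,-30,0,82,130,60,-30,0,82,130,60,-30,0,82,130,60,-30,0,82,130,60,-30,0,82,130,60,-30,0,82,130,60,-30,0])

```text
clock: 28.65
position: [0.4442, 0.157, 0.2492]
ee_rot: [-0.0, 0.518, 0.856, -0.001]
contact_force: [-0.4, 0.9, 0.7]
width: 0.0821
gripper_force: 0.0
```

Run:
```python
from f import *
go(451,14)
F=[[(.032,.039),(.043,.039),(.05,.033),(.064,.033)]];b=.013
for n in("scene","top"):
    im=get_image(n)
    print(n,"cup",*fit(im,.451,.014,[[(.018,.032),(.078,.032)]]),"fun",*fit(im,.64,.093,F),"handle",*fit(im,.64,.093,[[(b+.046,.0145),(b+.086,.0145)]]))
    for q in("cup","tamper","leveler","pitcher"):
        for r in place_of(q,im)[:1]: print(q,round(r["score"],2),np.round(at(im,r["point"],dict(cup=.018,tamper=.013).get(q,0)),3))
```

```text
pos [444.2 157.  249.2] yaw 27.6 delta [-1.299e+02 -6.030e+01  1.000e-01] width 0.0821015880029282 F [-0.4  0.9  0.7] t 28.65 q [ 0.19  0.12  1.71 -0.    1.32 -0.29]
scene cup [450.2  13.8] 0.921 fun [640.4  92.7] 0.968 handle [642.1  92.5] 0.89
cup 0.94 [0.45  0.015 0.018]
leveler 0.58 [ 0.566 -0.409  0.   ]
pitcher 0.64 [ 0.647 -0.12   0.   ]
top cup [449.8  15.2] 0.946 fun [642.4  93.1] 0.826 handle [640.8  93. ] 0.939
cup 0.96 [0.448 0.008 0.018]
tamper 0.77 [0.644 0.097 0.013]
leveler 0.95 [ 0.556 -0.421  0.   ]
pitcher 0.63 [ 0.659 -0.108  0.   ]
```

Everything sits where it should: cup within about 2 mm of the pan centre, stack coaxial within about 2 mm, leveler and pitcher undisturbed. I hand in.

```bash
python3 -c "from rig import sign_off; print(sign_off())"
```

```text
the job is handed in; nothing more can be done
None
```

I handed the job in at about 29 s of the 136 s limit: the basket is in the stand's ring with the blue funnel over its rim and the tamper standing through it, and the cup is upright within about 2 mm of the scale pan's centre; the leveler and pitcher were not touched.

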